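Turn the pantry carousel to the take-out plate

TASK

Turn the pantry carousel until the narrow-necked bottle stands squarely in front of the middle of the steel take-out plate, in the gap of the wire rail, and leave it at rest there. Turn it only by pushing gently with a fingertip against the arms of the handle on top of the column: do not grip the handle, do not touch the tray or the containers, lift nothing and tip nothing. Leave the other things on the worktop where they are.

Things in the scene. Friction and masses are not known exactly. Their poses are not given: they have to be found in the camera images.
- base: the carousel's fixed wooden base, a disc 330 mm across and 14 mm thick, fixed to the worktop. Origin: on the carousel's vertical axis, at worktop level; z up. Its -x axis points to the middle of the take-out plate. A fixed steel wire gallery (rail 6 mm thick, centred 56 mm above the worktop, 156 mm from the axis) rings it, with one gap at the take-out plate
- takeout (a point): centre of the top face of the steel take-out plate, a fixed block 100 mm wide and 75 mm deep, top 30 mm above the worktop, level with the tray; 187.5 mm from the carousel's axis, in the gap of the gallery
- carousel (a joint): turn of the carousel (rad), grows anticlockwise seen from above. Tray, column and handle turn together, with no stop within a turn; it stays where it is left (stiff bearing: about 2 N at 60 mm from the axis). At 0 one arm of the handle points along the base's +x axis; the others are at 120 and 240 degrees from it
- hub (a point): middle of the hub of the steel turning handle on top of the carousel's column: on the axis, 226 mm above the worktop, the height of the arms' centre lines. Hub 36 mm across, top at 246 mm. Its x axis points along one arm and turns with the joint
- ball_end (a point): centre of the 22 mm ball at the end of one of the handle's three arms (the one at 0 degrees), 88 mm from the axis. The arms are level round steel bars 12 mm thick, centred 226 mm above the worktop, 120 degrees apart. Nothing on the tray is over 170 mm high. The round wooden tray is 290 mm across, top at 30 mm; four containers stand loose on it and ride along
- bottle: the narrow-necked glass bottle on the tray, 50 mm across, 140 mm tall, the only one with a neck and the tallest; it is to come to the take-out plate. Origin: centre of its underside, z up.
- jar_wide: wide low glass jar on the tray, 68 mm across, 80 mm tall. Origin: centre of its underside, z up.
- jar_slim: slim straight glass jar on the tray, 48 mm across, 105 mm tall. Origin: centre of its underside, z up.
- can: steel can on the tray, 66 mm across, 110 mm tall. Origin: centre of its underside, z up.
- mug: white mug standing on the worktop beside the carousel, 80 mm across, 90 mm tall. Origin: centre of its underside, z up.
- tin: steel tin standing on the worktop, 84 mm across, 115 mm tall. Origin: centre of its underside, z up.
- bowl: steel bowl on the worktop, 140 mm across, 55 mm tall. Origin: centre of its underside, z up.
- spoon: wooden spoon lying on the worktop. Origin: under its middle, x along its length
Things that resemble listed ones, but are neither listed nor needed, are in the scene too. Leave any red look-alike of the jar_slim alone. Leave any red look-alike of the can alone.

How it is judged:
By the outcome, as a careful person would: the job done as asked, in the order asked, and still so for the second after the job is handed in, with the robot touching nothing.
It also fails if it takes over 48 s, if anything falls off the work surface, if the arm or the gripper's body presses on something with over 40 N, if the wrist force passes 120 N, or if a joint passes its speed limit or range.

ROBOT

A 6-joint arm with a two-finger parallel gripper is mounted at the origin on the work surface. World frame = base frame: x ahead of the robot, y to its left, z up, the work surface at z = 0. Lengths are in m, angles in rad, forces in N, time in s.
With the tool pointing down it reaches from about 0.325 to 0.775 m from the base axis. Payload 5.5 kg.
Tool frame: the origin (TCP) lies midway between the tips of the shut fingers; the grasp point (between the pads) lies 19 mm behind it; z points along the fingers, y is the line along which they close (so a half turn about z gives the same grasp; the last joint's range is limited). The gripper opens to 85 mm and grips with 20 to 120 N. Pads are 22 mm wide; open, the fingers measure 114 mm over their backs; the gripper's body (76 mm by 85 mm) begins 54 mm behind the grasp point. The pads swing forward as they close: fully open they stand 13 mm farther back than shut.
Start: joints at [-1.172, 0.091, 1.231, -0, 1.82, -0.057], TCP at [0.264, -0.539, 0.231] pointing down, gripper open.
Joint ranges: [-2.87, 2.87], [-0.86, 2.18], [0.17, 2.46], [-1.51, 4.65], [0.06, 2.69], [-2.65, 2.65]. Speed limits (rad/s): [2.57, 2.57, 3.01, 3.14, 3.14, 3.14].

INTERFACE

Orientations are given as [roll, pitch, yaw] about the fixed x, y, z axes, in that order (R = Rz(yaw) Ry(pitch) Rx(roll)).
In Python, from plant import manip gives the robot as it stands. The module is installed in compiled form; this text tells all that it offers.
- The arm moves only by the tool step_arm, never from a script. Its argument "commands" is a list of rows, each an object with "xyz": the shift along the tool's x, y, z in m, a list of three; "twist": the turn, a rotation vector about the tool's x, y, z in rad, a list of three; "claw": the gripper command: -1 is shut, 1 is fully open, values between are in proportion. In form: [{"xyz": [tx, ty, tz], "twist": [rx, ry, rz], "claw": claw}, ...]. A call has 1 to 5 rows; each row shifts and turns the commanded pose from where the row before left it, along the tool's axes as they then stand; what a row does not reach is not made up. A row lasts 1/10 s, in which the tool goes at most 50 mm and 8.59 degrees, less where a joint would pass 70% of its speed; a pose out of reach is approached as far as the arm can. A call with a gripper value outside its range is refused whole. The fingers move at their own pace and stop on an object; "force" is the grip in N (left out, the last holds). Time passes only in rows, so rows that do not move let the fingers close. It gives the time, the measured TCP pose, the force, the opening and the grip force at its end, in the units of the state.
- manip.observe(): the state, without advancing time (a new reading comes with each control period).
- manip.read_camera(name): name is "scene" or "side" or "wrist"; returns a dict with "frame" (384x512x3 uint8, red, green, blue), "intrinsics" (3x3 intrinsics, pixels), "rvec" (rotation vector, rad) and "tvec" (3), from world to camera coordinates, as OpenCV has them; the wrist camera has in their place "T_tool_cam" (4x4, takes a point from camera to tool coordinates, whose origin is the TCP and whose axes are the flange's). Camera axes: x right, y down, z forward; pixel columns grow to the right and rows downward; lengths in m; the calibration is good to about 2 mm. A picture is of the moment at which its call begins: read the wrist's pose just before it. There is no depth.
- manip.hand_in(): hands the job in; it is judged then, once.
Trained networks look in the newest picture that a camera, given by its name, has taken for a name from the list of things; names that differ only in an ending like _2 or _b are one class to them, and where a whole thing is asked for, a point or a joint stands for the part that bears it (a point fixed in the world has none). Each returns a list of dicts, best first, with "score" (0 to 1); they miss things now and then, are a little off and sometimes report something else, mostly with a low value. They report only what shows in the picture. A call takes as long as a camera call. They do not tell look-alikes from the thing itself.
- manip.find_in(camera, name): "location" ([x, y, z] in m, in world coordinates, good to about 4 mm: the middle of the surface that is visible of it).
- manip.pinpoint(camera, name): "location" ([x, y, z] in m, in world coordinates, good to about 4 mm: a listed point, or the origin of a listed thing).
The state is a dict: "clock": time; "q": joint angles; "dq": joint speeds; "tau": joint torques, N m; "tcp_pos": TCP position; "orientation": TCP orientation; "force": force on the tool from outside, world axes, zero at the start; "ft_torque": the same for the moment, N m; "opening": finger opening in m; "gripper_force": force on a finger pad.
Only numpy, scipy, OpenCV 4.12 (cv2) and the standard library are available. Lean on these libraries where they do the work, as an engineer would, in place of code of your own. Each camera call takes 0.05 s, during which the arm holds its last target. There are 200 camera calls.

## Working session

There is one attempt and no reset: what is moved stays moved. The work goes in short steps, Python scripts to look and compute and a tool call to move; the robot and the scene stay as the last step left them, time stands still between calls to the robot, and variables do not carry over. Pictures are saved under pics/ and viewed, at most 10 in all, crops included, and the job is handed in when it is done.

Besides the shell and the picture viewer there is one more tool, called after "Call:" as name([rows], argument=value, ...), one row to a line, values as JSON. step_arm: Moves the arm, as the interface text tells. Its arguments: {"type":"object","properties":{"commands":{"type":"array","items":{"type":"object","properties":{"xyz":{"type":"array","items":{"type":"number"}},"twist":{"type":"array","items":{"type":"number"}},"claw":{"type":"number"}}}},"force":{"type":"number"}},"required":["commands"]}

```bash
mkdir -p pics
python3 - <<'E'
from plant import manip
import cv2
s=manip.observe();print(s['clock'],s['tcp_pos'],s['orientation'],s['opening'])
for c in ['scene','side']:
    f=manip.read_camera(c)['frame'];cv2.imwrite(f'pics/{c}0.png',cv2.resize(f[:,:,::-1],(800,600)))
    for n in ['base','takeout','hub','ball_end','bottle','jar_wide','jar_slim','can','mug','tin','bowl','spoon']:
        print(c,n,[(round(d['score'],2),[round(float(v),3) for v in d['location']]) for d in manip.pinpoint(c,n)[:4]])
print(manip.observe()['clock'])
E
```

```text
0.0 [ 0.26399477 -0.53847238  0.23009325] [-3.13955504e+00 -1.46809376e-04  4.55819582e-01] 0.0854648180288116
scene base [(0.66, [0.582, -0.044, -0.001]), (0.32, [0.335, -0.446, -0.0])]
scene takeout [(0.92, [0.407, -0.113, 0.028])]
scene hub [(0.71, [0.578, -0.045, 0.224])]
scene ball_end []
scene bottle [(0.64, [0.675, -0.074, 0.023])]
scene jar_wide [(0.58, [0.582, -0.149, 0.027]), (0.37, [0.678, -0.074, 0.027]), (0.18, [0.516, 0.03, 0.031])]
scene jar_slim [(0.68, [0.428, 0.227, -0.005]), (0.58, [0.516, 0.03, 0.036])]
scene can [(0.82, [0.731, 0.235, 0.004]), (0.63, [0.627, 0.043, 0.033])]
scene mug [(0.78, [0.622, -0.448, -0.001])]
scene tin [(0.77, [0.646, 0.448, 0.0])]
scene bowl [(0.91, [0.434, 0.455, 0.0])]
scene spoon [(0.68, [0.334, -0.444, 0.0]), (0.58, [0.584, -0.148, 0.028]), (0.35, [0.582, -0.045, 0.001])]
side base [(0.58, [0.583, -0.044, -0.0])]
side takeout [(0.69, [0.335, -0.447, 0.001]), (0.62, [0.402, -0.111, 0.028])]
side hub [(0.76, [0.579, -0.043, 0.225]), (0.53, [0.583, -0.149, 0.03])]
side ball_end [(0.93, [0.643, 0.015, 0.227])]
side bottle [(0.72, [0.677, -0.075, 0.03])]
side jar_wide [(0.72, [0.585, -0.146, 0.029])]
side jar_slim [(0.81, [0.543, 0.243, 0.001]), (0.61, [0.519, 0.022, 0.029]), (0.55, [0.425, 0.227, 0.005])]
side can [(0.96, [0.63, 0.045, 0.029]), (0.82, [0.728, 0.232, 0.001])]
side mug [(0.64, [0.626, -0.449, -0.002])]
side tin [(0.66, [0.646, 0.446, -0.002])]
side bowl [(0.67, [0.44, 0.461, 0.0]), (0.22, [0.58, -0.043, 0.224])]
side spoon [(0.49, [0.334, -0.446, 0.002])]
1.3
```

View pics/scene0.png

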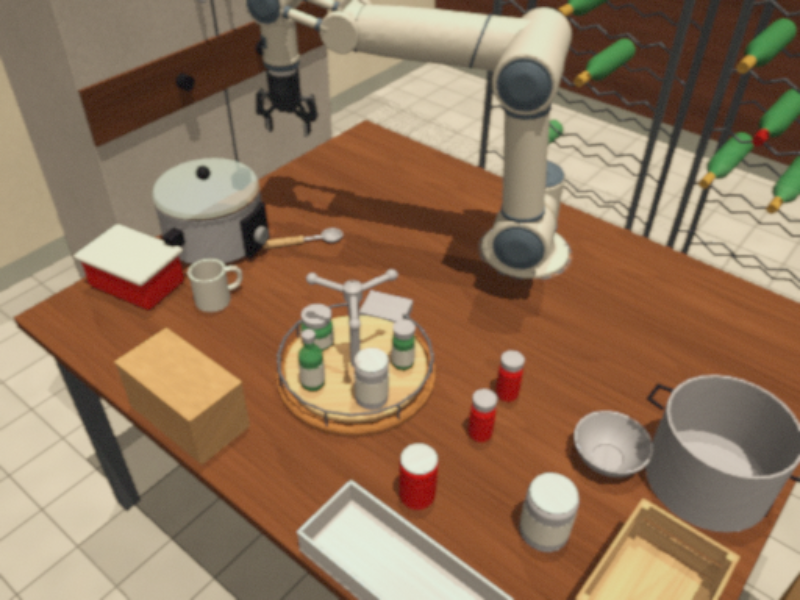

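View pics/side0.png

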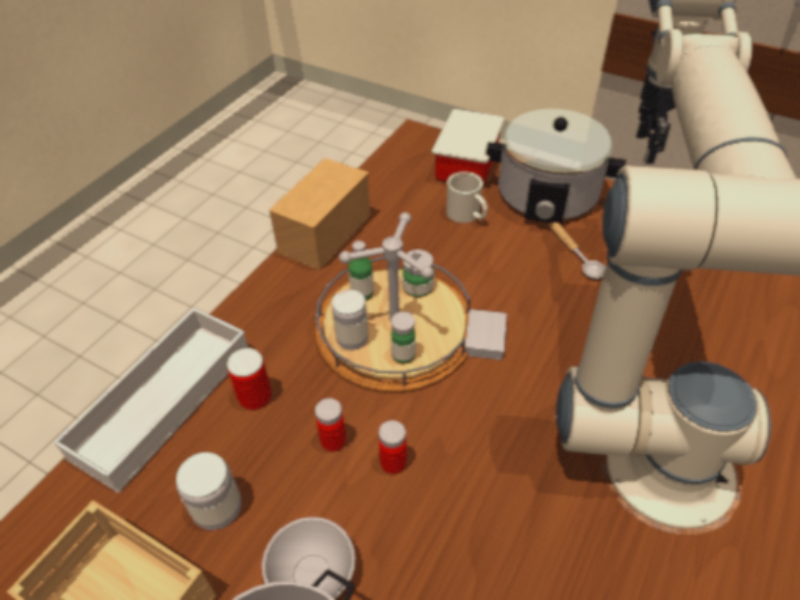

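The bottle with the neck is at scene (312,360) and side (360,275), about (0.677,-0.075). It is the only necked container. The red jar and can look-alikes stand off the carousel, and the slim jar (403,343), can (371,378) and wide jar (317,325) in the scene view ride on it. The axis is at about (0.580,-0.044) and the plate lies at -158.8°, so the turn needed is about 141° clockwise. The plan is to shut the gripper, rise, and travel above the handle.

Call:
step_arm([
  {"xyz": [0, 0, -0.045], "twist": [0, 0, 0], "claw": -1},
  {"xyz": [0, 0, -0.045], "twist": [0, 0, 0], "claw": -1},
  {"xyz": [0, 0, -0.03], "twist": [0, 0, 0], "claw": -1},
  {"xyz": [0.0355, -0.0237, 0], "twist": [0, 0, 0], "claw": -1},
  {"xyz": [0.0355, -0.0237, 0], "twist": [0, 0, 0], "claw": -1},
], force=20)

```text
clock: 1.8
tcp_pos: [0.3072, -0.4652, 0.3521]
orientation: [3.14, -0.0, 0.453]
force: [1.3, -0.9, -0.2]
opening: 0.0124
gripper_force: 0.0
```

Call:
step_arm([
  {"xyz": [0.0355, -0.0237, 0], "twist": [0, 0, 0], "claw": -1},
  {"xyz": [0.0355, -0.0237, 0], "twist": [0, 0, 0], "claw": -1},
  {"xyz": [0.0355, -0.0237, 0], "twist": [0, 0, 0], "claw": -1},
  {"xyz": [0.0355, -0.0237, 0], "twist": [0, 0, 0], "claw": -1},
  {"xyz": [0.0355, -0.0237, 0], "twist": [0, 0, 0], "claw": -1},
])

```text
clock: 2.3
tcp_pos: [0.4147, -0.2788, 0.3515]
orientation: [3.141, -0.0, 0.456]
force: [1.6, -0.2, 0.3]
opening: -0.0002
gripper_force: 0.0
```

Call:
step_arm([
  {"xyz": [0.0355, -0.0237, 0], "twist": [0, 0, 0], "claw": -1},
  {"xyz": [0.0355, -0.0237, 0], "twist": [0, 0, 0], "claw": -1},
  {"xyz": [0.0355, -0.0237, 0], "twist": [0, 0, 0], "claw": -1},
  {"xyz": [0, 0, 0], "twist": [0, 0, 0], "claw": -1},
])

```text
clock: 2.7
tcp_pos: [0.4803, -0.1656, 0.3511]
orientation: [-3.14, -0.001, 0.462]
force: [-1.1, -0.6, 0.0]
opening: -0.0002
gripper_force: 0.0
```

```bash
cat > m.py <<'E'
from plant import manip
import cv2,numpy as np,sys
def measure(reps=2,cams=('scene','side','wrist'),save=None):
    P={n:[] for n in ['hub','takeout','bottle','ball_end','base']}
    for _ in range(reps):
        for c in cams:
            f=manip.read_camera(c)['frame']
            if save: cv2.imwrite(f'pics/{c}_{save}.png',cv2.resize(f[:,:,::-1],(800,600)))
            for n in P:
                for d in manip.pinpoint(c,n):
                    if d['score']>.4: P[n].append((c[:2],round(d['score'],2),*[round(float(v),4) for v in d['location']]))
    for n in P: print(n,*P[n],sep='\n  ')
    s=manip.observe();print(s['clock'],s['tcp_pos'],s['orientation'],s['q'])
if __name__=='__main__': measure(int(sys.argv[1]),tuple(sys.argv[2].split(',')),sys.argv[3])
E
python3 m.py 2 scene,side,wrist a
```

```text
hub
  ('sc', 0.74, 0.5752, -0.0425, 0.2266)
  ('si', 0.64, 0.5796, -0.0471, 0.224)
  ('wr', 0.63, 0.5834, -0.0433, 0.2247)
  ('sc', 0.86, 0.5809, -0.043, 0.227)
  ('sc', 0.62, 0.6401, 0.0174, 0.2272)
  ('si', 0.84, 0.5788, -0.0435, 0.2262)
  ('wr', 0.72, 0.5802, -0.0438, 0.2251)
takeout
  ('sc', 0.98, 0.4048, -0.1105, 0.0252)
  ('si', 0.59, 0.4037, -0.1107, 0.0273)
  ('wr', 0.75, 0.4043, -0.1081, 0.0268)
  ('sc', 0.57, 0.4068, -0.1098, 0.0293)
  ('si', 0.58, 0.4053, -0.1105, 0.0257)
  ('wr', 0.73, 0.4047, -0.1096, 0.0277)
bottle
  ('sc', 0.77, 0.6784, -0.0772, 0.0243)
  ('si', 0.83, 0.6763, -0.0719, 0.0305)
  ('sc', 0.96, 0.6749, -0.0737, 0.0257)
  ('sc', 0.69, 0.6407, 0.0173, 0.2257)
  ('si', 0.93, 0.6779, -0.0729, 0.0318)
ball_end
  ('sc', 0.69, 0.643, 0.0161, 0.2259)
  ('sc', 0.58, 0.6762, -0.0752, 0.0232)
  ('si', 0.78, 0.6455, 0.018, 0.2285)
  ('si', 0.65, 0.6451, 0.016, 0.2291)
base
  ('sc', 0.72, 0.5821, -0.0467, -0.0028)
  ('si', 0.91, 0.5809, -0.0424, -0.0013)
  ('wr', 0.64, 0.5793, -0.0436, 0.004)
  ('sc', 0.96, 0.5842, -0.0455, -0.0049)
  ('si', 0.95, 0.5794, -0.0436, -0.0037)
  ('wr', 0.72, 0.5828, -0.0449, 0.0023)
4.5 [ 0.47854516 -0.16969265  0.35129568] [ 3.14157197e+00 -3.91692562e-05  4.55786687e-01] [-4.07792307e-01 -9.68541883e-02  1.20244943e+00  1.82775782e-05
  2.03595624e+00  7.07225532e-01]
```

Call:
step_arm([
  {"xyz": [0.0357, -0.0241, 0], "twist": [0, 0, 0], "claw": -1},
  {"xyz": [0.0357, -0.0241, 0], "twist": [0, 0, 0], "claw": -1},
  {"xyz": [0.0357, -0.0241, 0], "twist": [0, 0, 0], "claw": -1},
  {"xyz": [0.0357, -0.0241, 0], "twist": [0, 0, 0], "claw": -1},
  {"xyz": [0.0357, -0.0241, 0], "twist": [0, 0, 0], "claw": -1},
])

```text
clock: 5.0
tcp_pos: [0.5864, 0.0187, 0.3513]
orientation: [3.141, -0.0, 0.456]
force: [0.9, -0.4, 0.2]
opening: -0.0001
gripper_force: 0.0
```

Call:
step_arm([
  {"xyz": [0, 0, 0], "twist": [0, 0, -0.13], "claw": -1},
  {"xyz": [0, 0, 0], "twist": [0, 0, -0.13], "claw": -1},
  {"xyz": [0, 0, 0], "twist": [0, 0, -0.13], "claw": -1},
  {"xyz": [0, 0, 0], "twist": [0, 0, -0.13], "claw": -1},
  {"xyz": [0, 0, 0], "twist": [0, 0, -0.13], "claw": -1},
])

```text
clock: 5.5
tcp_pos: [0.5859, 0.0172, 0.3511]
orientation: [-3.141, 0.0, 1.111]
force: [0.4, 0.0, 0.3]
opening: 0.0001
gripper_force: 0.0
```

Call:
step_arm([
  {"xyz": [0, 0, 0], "twist": [0, 0, -0.13], "claw": -1},
  {"xyz": [0, 0, 0], "twist": [0, 0, -0.13], "claw": -1},
  {"xyz": [0, 0, 0], "twist": [0, 0, -0.13], "claw": -1},
  {"xyz": [0, 0, 0], "twist": [0, 0, -0.13], "claw": -1},
  {"xyz": [0, 0, 0], "twist": [0, 0, -0.13], "claw": -1},
])

```text
clock: 6.0
tcp_pos: [0.5858, 0.0171, 0.3512]
orientation: [-3.141, -0.0, 1.761]
force: [-0.2, 0.1, -0.5]
opening: -0.0001
gripper_force: 0.0
```

Call:
step_arm([
  {"xyz": [0, 0, 0], "twist": [0, 0, -0.13], "claw": -1},
  {"xyz": [0, 0, 0], "twist": [0, 0, -0.13], "claw": -1},
  {"xyz": [0, 0, 0], "twist": [0, 0, -0.13], "claw": -1},
  {"xyz": [0, 0, 0], "twist": [0, 0, -0.13], "claw": -1},
  {"xyz": [0, 0, 0], "twist": [0, 0, -0.13], "claw": -1},
])

```text
clock: 6.5
tcp_pos: [0.5858, 0.0171, 0.3512]
orientation: [-3.141, -0.0, 2.411]
force: [0.1, 0.1, -0.2]
opening: -0.0003
gripper_force: 0.0
```

Call:
step_arm([
  {"xyz": [0, 0, 0], "twist": [0, 0, -0.13], "claw": -1},
  {"xyz": [0, 0, 0], "twist": [0, 0, -0.13], "claw": -1},
  {"xyz": [0, 0, 0], "twist": [0, 0, -0.13], "claw": -1},
  {"xyz": [0, 0, 0], "twist": [0, 0, -0.13], "claw": -1},
  {"xyz": [0, 0, 0], "twist": [0, 0, -0.13], "claw": -1},
])

```text
clock: 7.0
tcp_pos: [0.5858, 0.0171, 0.3512]
orientation: [3.142, -0.0, 3.061]
force: [-0.1, 1.2, -0.2]
opening: 0.0002
gripper_force: 0.0
```

Call:
step_arm([
  {"xyz": [0, 0, 0], "twist": [0, 0, 0], "claw": -1},
  {"xyz": [0, 0, 0], "twist": [0, 0, 0], "claw": -1},
  {"xyz": [0, 0, 0], "twist": [0, 0, 0], "claw": -1},
])

```text
clock: 7.3
tcp_pos: [0.5858, 0.0171, 0.3513]
orientation: [3.142, -0.0, 3.053]
force: [-0.3, 0.7, -0.7]
opening: 0.0001
gripper_force: 0.0
```

Call:
step_arm([
  {"xyz": [0, 0, 0.037], "twist": [0, 0, 0], "claw": -1},
  {"xyz": [0, 0, 0.037], "twist": [0, 0, 0], "claw": -1},
  {"xyz": [0, 0, 0.037], "twist": [0, 0, 0], "claw": -1},
  {"xyz": [0, 0, 0.037], "twist": [0, 0, 0], "claw": -1},
  {"xyz": [0, 0, 0], "twist": [0, 0, 0], "claw": -1},
])

```text
clock: 7.8
tcp_pos: [0.583, 0.0172, 0.196]
orientation: [-3.141, -0.012, 3.054]
force: [-0.0, -0.0, -0.3]
opening: -0.0001
gripper_force: 0.0
```

Call:
step_arm([
  {"xyz": [-0.0043, -0.00015, 0], "twist": [0, 0, 0.07], "claw": -1},
  {"xyz": [-0.0043, -0.00015, 0], "twist": [0, 0, 0.07], "claw": -1},
  {"xyz": [-0.0043, -0.00015, 0], "twist": [0, 0, 0.07], "claw": -1},
  {"xyz": [-0.0043, -0.00015, 0], "twist": [0, 0, 0.07], "claw": -1},
  {"xyz": [-0.0043, -0.00015, 0], "twist": [0, 0, 0.07], "claw": -1},
])

```text
clock: 8.3
tcp_pos: [0.6074, 0.0115, 0.2064]
orientation: [3.14, 0.003, 2.702]
force: [0.0, 1.2, -0.1]
opening: 0.0001
gripper_force: 0.0
```

Call:
step_arm([
  {"xyz": [-0.0043, -0.00015, 0], "twist": [0, 0, 0.07], "claw": -1},
  {"xyz": [-0.0043, -0.00015, 0], "twist": [0, 0, 0.07], "claw": -1},
  {"xyz": [-0.0043, -0.00015, 0], "twist": [0, 0, 0.07], "claw": -1},
  {"xyz": [-0.0043, -0.00015, 0], "twist": [0, 0, 0.07], "claw": -1},
  {"xyz": [-0.0043, -0.00015, 0], "twist": [0, 0, 0.07], "claw": -1},
])

```text
clock: 8.8
tcp_pos: [0.6246, -0.0003, 0.2064]
orientation: [3.139, 0.001, 2.352]
force: [-0.9, 2.5, 0.4]
opening: -0.0002
gripper_force: 1.2
```

Call:
step_arm([
  {"xyz": [-0.0043, -0.00015, 0], "twist": [0, 0, 0.07], "claw": -1},
  {"xyz": [-0.0043, -0.00015, 0], "twist": [0, 0, 0.07], "claw": -1},
  {"xyz": [-0.0043, -0.00015, 0], "twist": [0, 0, 0.07], "claw": -1},
  {"xyz": [-0.0043, -0.00015, 0], "twist": [0, 0, 0.07], "claw": -1},
  {"xyz": [-0.0043, -0.00015, 0], "twist": [0, 0, 0.07], "claw": -1},
])

```text
clock: 9.3
tcp_pos: [0.6371, -0.0177, 0.2064]
orientation: [3.138, 0.0, 2.003]
force: [-0.9, 1.9, 0.3]
opening: 0.0
gripper_force: 1.2
```

Call:
step_arm([
  {"xyz": [-0.0043, -0.00015, 0], "twist": [0, 0, 0.07], "claw": -1},
  {"xyz": [-0.0043, -0.00015, 0], "twist": [0, 0, 0.07], "claw": -1},
  {"xyz": [-0.0043, -0.00015, 0], "twist": [0, 0, 0.07], "claw": -1},
  {"xyz": [-0.0043, -0.00015, 0], "twist": [0, 0, 0.07], "claw": -1},
  {"xyz": [-0.0043, -0.00015, 0], "twist": [0, 0, 0.07], "claw": -1},
])

```text
clock: 9.8
tcp_pos: [0.6429, -0.0384, 0.2065]
orientation: [3.137, -0.0, 1.653]
force: [0.5, 2.7, 0.1]
opening: 0.0003
gripper_force: 1.3
```

Call:
step_arm([
  {"xyz": [-0.0043, -0.00015, 0], "twist": [0, 0, 0.07], "claw": -1},
  {"xyz": [-0.0043, -0.00015, 0], "twist": [0, 0, 0.07], "claw": -1},
  {"xyz": [-0.0043, -0.00015, 0], "twist": [0, 0, 0.07], "claw": -1},
  {"xyz": [-0.0043, -0.00015, 0], "twist": [0, 0, 0.07], "claw": -1},
  {"xyz": [-0.0043, -0.00015, 0], "twist": [0, 0, 0.07], "claw": -1},
])

```text
clock: 10.3
tcp_pos: [0.6413, -0.06, 0.2065]
orientation: [3.137, -0.002, 1.302]
force: [3.3, 0.9, -0.2]
opening: -0.0001
gripper_force: 1.3
```

Call:
step_arm([
  {"xyz": [-0.0043, -0.00015, 0], "twist": [0, 0, 0.07], "claw": -1},
  {"xyz": [-0.0043, -0.00015, 0], "twist": [0, 0, 0.07], "claw": -1},
  {"xyz": [-0.0043, -0.00015, 0], "twist": [0, 0, 0.07], "claw": -1},
  {"xyz": [-0.0043, -0.00015, 0], "twist": [0, 0, 0.07], "claw": -1},
  {"xyz": [-0.0043, -0.00015, 0], "twist": [0, 0, 0.07], "claw": -1},
])

```text
clock: 10.8
tcp_pos: [0.6323, -0.0799, 0.2065]
orientation: [3.137, -0.003, 0.952]
force: [3.2, 0.1, -1.1]
opening: 0.0002
gripper_force: 1.3
```

Call:
step_arm([
  {"xyz": [-0.0043, -0.00015, 0], "twist": [0, 0, 0.07], "claw": -1},
  {"xyz": [-0.0043, -0.00015, 0], "twist": [0, 0, 0.07], "claw": -1},
  {"xyz": [-0.0043, -0.00015, 0], "twist": [0, 0, 0.07], "claw": -1},
  {"xyz": [-0.0043, -0.00015, 0], "twist": [0, 0, 0.07], "claw": -1},
  {"xyz": [0, 0, 0], "twist": [0, 0, 0], "claw": -1},
])

```text
clock: 11.3
tcp_pos: [0.6196, -0.0927, 0.2063]
orientation: [3.139, -0.002, 0.674]
force: [0.0, 0.2, -0.4]
opening: 0.0003
gripper_force: 0.0
```

```bash
python3 m.py 2 scene,side b
```

```text
hub
  ('sc', 0.74, 0.5787, -0.0438, 0.2278)
  ('si', 0.56, 0.5817, -0.0418, 0.2278)
  ('sc', 0.91, 0.5799, -0.0426, 0.2284)
  ('si', 0.68, 0.5775, -0.0415, 0.2233)
takeout
  ('sc', 0.91, 0.4065, -0.1104, 0.0294)
  ('si', 0.64, 0.401, -0.1111, 0.0266)
  ('sc', 0.73, 0.4065, -0.1107, 0.0275)
  ('si', 0.95, 0.4046, -0.1103, 0.0287)
bottle
  ('sc', 0.71, 0.5148, -0.1208, 0.0258)
  ('si', 0.65, 0.5158, -0.1192, 0.0286)
  ('sc', 0.7, 0.5151, -0.1195, 0.0267)
  ('si', 0.68, 0.5149, -0.1205, 0.0272)
ball_end
  ('si', 0.95, 0.6127, -0.1276, 0.2281)
  ('si', 0.74, 0.6104, -0.1272, 0.2278)
base
  ('sc', 0.91, 0.5825, -0.0479, 0.0008)
  ('si', 0.68, 0.5802, -0.0467, -0.0026)
  ('sc', 0.82, 0.5824, -0.0461, 0.0007)
  ('si', 0.56, 0.579, -0.0474, -0.0019)
  ('si', 0.46, 0.5175, -0.1206, 0.0308)
12.5 [ 0.61896235 -0.09214311  0.20328582] [-3.14153915e+00 -4.54028609e-06  6.75779281e-01] [-2.02160978e-01  1.57219019e-01  1.20864787e+00  3.84732281e-05
  1.77576403e+00  6.92863898e-01]
```

Call:
step_arm([
  {"xyz": [-0.0031, -0.0001, 0], "twist": [0, 0, 0.05], "claw": -1},
  {"xyz": [-0.0031, -0.0001, 0], "twist": [0, 0, 0.05], "claw": -1},
  {"xyz": [-0.0031, -0.0001, 0], "twist": [0, 0, 0.05], "claw": -1},
  {"xyz": [-0.0031, -0.0001, 0], "twist": [0, 0, 0.05], "claw": -1},
  {"xyz": [-0.0031, -0.0001, 0], "twist": [0, 0, 0.05], "claw": -1},
])

```text
clock: 13.0
tcp_pos: [0.6062, -0.1, 0.2033]
orientation: [3.141, -0.001, 0.424]
force: [2.8, 0.8, -0.8]
opening: 0.0
gripper_force: 1.2
```

Call:
step_arm([
  {"xyz": [-0.0031, -0.0001, 0], "twist": [0, 0, 0.05], "claw": -1},
  {"xyz": [-0.0031, -0.0001, 0], "twist": [0, 0, 0.05], "claw": -1},
  {"xyz": [-0.0019, 0, 0], "twist": [0, 0, 0.03], "claw": -1},
  {"xyz": [-0.0013, 0, 0], "twist": [0, 0, 0.02], "claw": -1},
  {"xyz": [0, 0, 0], "twist": [0, 0, 0], "claw": -1},
])

```text
clock: 13.5
tcp_pos: [0.5968, -0.1033, 0.2033]
orientation: [-3.141, 0.0, 0.276]
force: [1.0, 0.4, -0.6]
opening: 0.0002
gripper_force: 0.4
```

```bash
python3 m.py 3 scene,side c
```

```text
hub
  ('sc', 0.92, 0.5763, -0.0446, 0.228)
  ('si', 0.84, 0.5777, -0.0423, 0.2247)
  ('sc', 0.8, 0.579, -0.0462, 0.2251)
  ('si', 0.66, 0.5791, -0.0472, 0.2273)
  ('sc', 0.75, 0.5793, -0.044, 0.226)
  ('si', 0.89, 0.5811, -0.0427, 0.2251)
takeout
  ('sc', 0.82, 0.4039, -0.1128, 0.0275)
  ('si', 0.95, 0.4037, -0.1098, 0.0284)
  ('sc', 0.7, 0.4084, -0.1107, 0.0281)
  ('si', 0.78, 0.4019, -0.1106, 0.0314)
  ('sc', 0.62, 0.4098, -0.1119, 0.0325)
  ('si', 0.77, 0.4015, -0.1086, 0.0287)
bottle
  ('sc', 0.56, 0.4936, -0.0912, 0.0264)
  ('si', 0.69, 0.4943, -0.0914, 0.0309)
  ('sc', 0.57, 0.4905, -0.0921, 0.0237)
  ('si', 0.72, 0.5061, 0.0287, 0.0295)
  ('si', 0.68, 0.4945, -0.0905, 0.0285)
  ('sc', 0.71, 0.4928, -0.0909, 0.0244)
  ('si', 0.66, 0.4937, -0.0894, 0.03)
  ('si', 0.54, 0.5063, 0.0269, 0.0286)
ball_end
  ('si', 0.57, 0.5804, -0.1323, 0.2255)
  ('si', 0.52, 0.6459, 0.4436, -0.0037)
  ('sc', 0.56, 0.573, -0.1342, 0.2275)
  ('si', 0.91, 0.5802, -0.1341, 0.229)
  ('sc', 0.6, 0.5736, -0.1335, 0.231)
  ('si', 0.65, 0.58, -0.1325, 0.2291)
  ('si', 0.56, 0.6069, -0.1389, 0.0306)
base
  ('sc', 0.83, 0.5811, -0.044, 0.0)
  ('si', 0.84, 0.5795, -0.046, -0.002)
  ('si', 0.54, 0.3353, -0.4472, 0.0004)
  ('sc', 0.6, 0.5795, -0.0458, -0.0024)
  ('si', 0.79, 0.5794, -0.0455, -0.0027)
  ('sc', 0.96, 0.5808, -0.0424, -0.001)
  ('si', 0.6, 0.5815, -0.0462, -0.0041)
15.3 [ 0.59690078 -0.10336051  0.20325233] [-3.14155872e+00  3.39221750e-05  2.75759483e-01] [-2.27624372e-01  1.02783517e-01  1.26778269e+00  1.36327557e-05
  1.77107253e+00  1.06741518e+00]
```

Call:
step_arm([
  {"xyz": [-0.0019, 0, 0], "twist": [0, 0, 0.03], "claw": -1},
  {"xyz": [-0.0019, -0.0001, 0], "twist": [0, 0, 0.03], "claw": -1},
  {"xyz": [-0.0019, 0, 0], "twist": [0, 0, 0.03], "claw": -1},
  {"xyz": [-0.0012, 0, 0], "twist": [0, 0, 0.02], "claw": -1},
  {"xyz": [-0.0007, 0, 0], "twist": [0, 0, 0.012], "claw": -1},
])

```text
clock: 15.8
tcp_pos: [0.5893, -0.1049, 0.2033]
orientation: [-3.141, 0.0, 0.152]
force: [1.6, 1.2, -0.8]
opening: -0.0002
gripper_force: 1.0
```

Call:
step_arm([
  {"xyz": [0, 0, 0], "twist": [0, 0, 0], "claw": -1},
  {"xyz": [0.002, 0, 0], "twist": [0, 0, 0], "claw": -1},
  {"xyz": [0.005, 0, 0], "twist": [0, 0, 0], "claw": -1},
  {"xyz": [0.005, 0, 0], "twist": [0, 0, 0], "claw": -1},
])

```text
clock: 16.2
tcp_pos: [0.6017, -0.1032, 0.2033]
orientation: [3.141, 0.0, 0.154]
force: [0.5, -0.0, 0.2]
opening: 0.0003
gripper_force: 0.0
```

```bash
python3 m.py 4 scene,side d
```

```text
hub
  ('sc', 0.71, 0.5804, -0.0443, 0.2287)
  ('sc', 0.58, 0.3347, -0.4428, 0.0018)
  ('si', 0.56, 0.5801, -0.043, 0.2249)
  ('sc', 0.73, 0.5774, -0.0434, 0.2287)
  ('sc', 0.55, 0.641, 0.4428, -0.0004)
  ('sc', 0.9, 0.5769, -0.044, 0.2261)
  ('si', 0.65, 0.581, -0.0469, 0.2221)
  ('sc', 0.73, 0.5773, -0.0428, 0.2286)
  ('si', 0.81, 0.5789, -0.043, 0.2228)
  ('si', 0.46, 0.6723, -0.0694, 0.0284)
takeout
  ('sc', 0.63, 0.4054, -0.1107, 0.0279)
  ('si', 0.93, 0.4023, -0.1084, 0.0325)
  ('sc', 0.8, 0.4062, -0.1115, 0.0271)
  ('si', 0.65, 0.4019, -0.1105, 0.0268)
  ('si', 0.67, 0.4024, -0.109, 0.0283)
  ('sc', 0.63, 0.4064, -0.1117, 0.0275)
  ('si', 0.88, 0.403, -0.107, 0.0291)
bottle
  ('sc', 0.78, 0.4881, -0.0791, 0.0255)
  ('si', 0.87, 0.4891, -0.0765, 0.0309)
  ('sc', 0.9, 0.4872, -0.079, 0.0266)
  ('sc', 0.56, 0.5926, -0.1397, 0.0312)
  ('si', 0.88, 0.4869, -0.0765, 0.0317)
  ('sc', 0.78, 0.4886, -0.0777, 0.0291)
  ('si', 0.82, 0.4882, -0.0774, 0.0301)
  ('sc', 0.85, 0.4835, -0.078, 0.0247)
  ('sc', 0.6, 0.6411, 0.4433, -0.0022)
  ('si', 0.61, 0.4883, -0.079, 0.0318)
ball_end
  ('sc'
[... 161 characters left out ...]
67, 0.564, -0.1307, 0.2305)
  ('si', 0.76, 0.568, -0.133, 0.2277)
  ('si', 0.62, 0.6266, -0.4479, 0.0009)
  ('si', 0.82, 0.5696, -0.132, 0.2253)
base
  ('sc', 0.7, 0.6746, -0.0668, 0.0344)
  ('sc', 0.64, 0.5828, -0.0435, 0.0012)
  ('si', 0.58, 0.5815, -0.045, -0.0017)
  ('sc', 0.61, 0.5799, -0.0457, -0.0028)
  ('si', 0.77, 0.5792, -0.0455, -0.0027)
  ('sc', 0.92, 0.5811, -0.0457, 0.001)
  ('si', 0.71, 0.58, -0.0456, -0.005)
  ('sc', 0.69, 0.5785, -0.0466, -0.0012)
  ('si', 0.6, 0.5792, -0.0422, -0.0026)
18.6 [ 0.6013435  -0.10310924  0.20325977] [-3.14152671e+00  4.68041937e-05  1.53811460e-01] [-2.25593713e-01  1.14563058e-01  1.25514988e+00  4.48235225e-05
  1.77194761e+00  1.19140011e+00]
```

Call:
step_arm([
  {"xyz": [0, 0, -0.03], "twist": [0, 0, 0], "claw": -1},
  {"xyz": [0, 0, -0.04], "twist": [0, 0, 0], "claw": -1},
  {"xyz": [0, 0, -0.04], "twist": [0, 0, 0], "claw": -1},
  {"xyz": [0, 0, -0.04], "twist": [0, 0, 0], "claw": -1},
  {"xyz": [0, 0, 0], "twist": [0, 0, 0], "claw": -1},
])

```text
clock: 19.1
tcp_pos: [0.6019, -0.1032, 0.3611]
orientation: [3.137, -0.011, 0.154]
force: [0.6, -0.9, 1.8]
opening: 0.0004
gripper_force: 0.0
```

```bash
python3 m.py 2 scene,side,wrist e; python3 -c "
import cv2;a=[cv2.imread(f'pics/{c}_e.png') for c in ('side','wrist')]
cv2.imwrite('pics/fin.png',cv2.resize(cv2.hconcat(a),(800,300)))"
```

```text
hub
  ('sc', 0.77, 0.5778, -0.045, 0.2286)
  ('si', 0.65, 0.5778, -0.0462, 0.2252)
  ('wr', 0.61, 0.5802, -0.0432, 0.2271)
  ('sc', 0.7, 0.5795, -0.0444, 0.2255)
  ('si', 0.96, 0.579, -0.0439, 0.2264)
takeout
  ('sc', 0.65, 0.4056, -0.1138, 0.0281)
  ('si', 0.97, 0.4026, -0.1092, 0.0282)
  ('si', 0.73, 0.404, -0.1116, 0.0264)
bottle
  ('si', 0.62, 0.4882, -0.0787, 0.029)
  ('wr', 0.73, 0.4839, -0.0809, 0.0287)
  ('sc', 0.61, 0.4858, -0.0775, 0.0254)
  ('si', 0.96, 0.4871, -0.0775, 0.0319)
  ('wr', 0.89, 0.4872, -0.0787, 0.0291)
ball_end
  ('sc', 0.61, 0.5614, -0.1312, 0.2263)
  ('si', 0.62, 0.5674, -0.1338, 0.2258)
  ('wr', 0.9, 0.5666, -0.1291, 0.2237)
  ('sc', 0.93, 0.5624, -0.1321, 0.2276)
  ('si', 0.86, 0.5672, -0.1338, 0.2273)
  ('si', 0.65, 0.489, -0.0773, 0.0311)
  ('wr', 0.59, 0.5647, -0.1294, 0.2277)
base
  ('sc', 0.59, 0.5786, -0.0437, -0.0019)
  ('si', 0.63, 0.5796, -0.0431, -0.0041)
  ('si', 0.49, 0.4031, -0.1098, 0.0282)
  ('wr', 0.84, 0.5785, -0.0408, 0.0041)
  ('sc', 0.93, 0.5825, -0.0439, -0.0021)
  ('si', 0.9, 0.579, -0.0451, -0.0046)
  ('wr', 0.59, 0.5787, -0.0437, 0.0047)
20.9 [ 0.60136012 -0.10313624  0.35328763] [-3.14157426e+00 -3.06209009e-05  1.53768418e-01] [-2.25622149e-01  1.85192656e-01  9.08185431e-01  3.20035244e-05
  2.04819294e+00  1.19142046e+00]
```

View pics/fin.png

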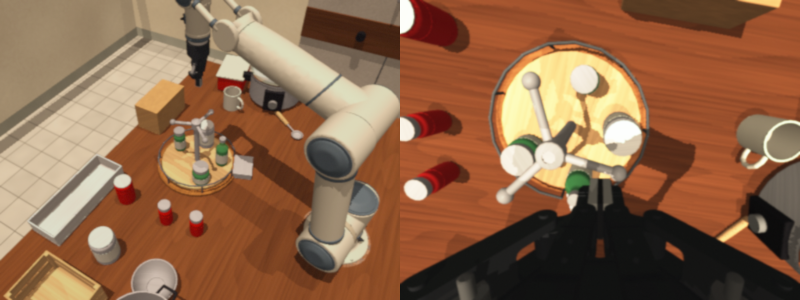

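The side view (left half) shows the green necked bottle at (222,152), directly in front of the plate at (243,165). The wrist view (right half) shows it near (577,185), upright, with the finger clear. The measured bearing is 200.1° against 200.6° for the plate, a difference of less than 1 mm.

```bash
python3 -c "
from plant import manip
print(manip.hand_in())"
```

```text
the job is handed in; nothing more can be done
None
```

The job is handed in: the carousel was turned about 142° clockwise by fingertip pushes alone, and the bottle stands in the rail gap within about 1° of the middle of the take-out plate, at rest with the arm clear, at about 21 s of the 48 s allowed.

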